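# Take the strainer screen out of the oil filter

### The job

The oil filter's strainer screen is due for washing: lift the loose steel cover off the filter housing and set it down gently, right way up, on the middle of the black rubber mat. Then draw the tall strainer screen up out of its slot and stand it upright in any gap of the draining rack, lowering it in rather than dropping it. Leave the two low baffle plates in the housing and do not disturb the jar, the funnel or the oil bottle.

Things in the scene. Friction and masses are not known exactly. Their poses are not given: they have to be found in the camera images.
- housing: Filter housing fixed to the bench: open-topped metal box, 150 (x) x 156 (y) mm up to a step 45 mm high, then 132 x 138 mm to a rim 65 mm high. Low pipe stubs on its -x and +x faces reach 111 mm from the centre. On its 6 mm floor three upright slots, 13 mm wide, at x = -36, 0, 36 mm hold plates that stand across x; slot guides 60 mm high, at the y ends only. Origin: centre of underside; z up.
- cover: Loose deep steel cover, an open-bottomed box 146 (x) x 152 (y) mm, 91 mm high (129 mm with handle), 0.35 to 0.7 kg. It rests, no latch, with its lower edge on the housing's step, 45 mm above the bench, 3 mm of play all round, and hides the plates; lift its edge above 126 mm to clear the screen. Origin: centre of the plane of its lower edge; z up.
- cover_handle (a point): Middle of the black bar handle on the cover's top, 123 mm above the cover's origin on its z axis. The bar is 12 x 12 mm in section and 84 mm long along the cover's y, with legs at its two ends and 26 mm of free room below it: pinch it across x.
- screen: Tall strainer screen: rigid steel frame with mesh and a solid 30 mm strip along the top, 8 mm thick (x), 120 mm wide (y), 120 mm tall (z), 0.2 to 0.42 kg. It stands loose in one of the three slots (which varies), top 126 mm above the bench, 61 mm above the rim; raise it 60 mm to leave the housing. Origin: centre of its lower edge; z up.
- screen_top (a point): Middle of the screen's top edge, 120 mm above its origin; pinch the strip below it across x.
- baffle_a: Low plain steel baffle plate, 8 mm thick (x), 120 mm wide (y), 50 mm tall (z), loose in one of the other slots, below the rim; it stays there. Origin: centre of its lower edge.
- baffle_b: Second low baffle plate, the same as baffle_a, in the remaining slot; it stays there.
- rack: Draining rack fixed to the bench: white base plate 110 (x) x 150 (y) mm, 8 mm thick, with four rows of two upright steel posts (6 mm thick, tops 70 mm above the bench) at x = -42, -14, 14, 42 mm, y = -40, 40 mm. Gaps centred on x = -28, 0, 28 mm are 22 mm clear; a plate stands in one across x, leaning a little on the posts. Origin: centre of underside; z up.
- mat: Black rubber mat fixed to the bench, 200 x 200 mm, 4 mm thick. Origin: centre of the underside.
- jar: Bystander: amber glass jar, 72 mm diameter, 85 mm tall. Origin: centre of its underside.
- funnel: Bystander: steel funnel standing mouth down, 110 mm diameter, 95 mm tall. Origin: centre of its underside.
- oil_bottle: Bystander: green glass oil bottle, 64 mm diameter, 190 mm tall. Origin: centre of its underside.
There are look-alikes about, which are no part of the job. Leave any blue or orange look-alike of the rack alone.

How it is judged:
On the way, in this order (a step that is already met when the one before it is completed fails the run):
1. the cover stands right way up on the middle of the mat, let go (horizontal distance between cover and mat below 0.045 m and z of cover in the frame of mat below 0.01 m and angle between cover's own z axis and vertical below 0.1 rad and linear speed of cover below 0.05 m/s and contact force between the fingers and cover below 0.5 N), for 0.2 s.
2. the screen is drawn clear of the housing (z of screen in the frame of housing above 0.066 m), for 0.05 s.
At the end, for the whole second after the job is handed in: Cover rests right way up on the mat, centre within 45 mm of the mat's; screen stands on the rack's base in a gap, leaning under 20 degrees, within 35 mm of the rack's middle sideways; both still and released; both baffle plates in their housing slots (all of step 1 and x of screen in the frame of rack between -0.036 and 0.036 m and y of screen in the frame of rack between -0.035 and 0.035 m and z of screen in the frame of rack below 0.016 m and angle between screen's own z axis and vertical below 0.38 rad and linear speed of screen below 0.05 m/s and angular speed of screen below 0.3 rad/s and z of each of baffle_a, baffle_b in the frame of housing below 0.02 m); the robot touches nothing.
It fails at once if the cover lands hard (over 0.5 m/s just above the bench) (height (world z) of cover below 0.03 m and linear speed of cover above 0.5 m/s).
It fails at once if the screen lands hard in the rack (over 0.5 m/s just above its base) (horizontal distance between screen and rack below 0.09 m and height (world z) of screen below 0.03 m and linear speed of screen above 0.5 m/s).
It fails at once if a baffle plate is lifted out of its place (z of any of baffle_a, baffle_b in the frame of housing above 0.03 m).
It fails at once if the jar, funnel or oil bottle is disturbed (moved over 30 mm) (distance of any of jar, funnel, oil_bottle from where it was at the start of the episode above 0.03 m).
It also fails if it takes over 64 s, if anything falls off the work surface, if the arm or the gripper's body presses on something with over 40 N, if the wrist force passes 120 N, or if a joint passes its speed limit or range.

### The arm

A 7-joint arm with a two-finger parallel gripper is mounted at the origin on the work surface. World frame = base frame: x ahead of the robot, y to its left, z up, the work surface at z = 0. Lengths are in m, angles in rad, forces in N, time in s.
With the tool pointing down it reaches from about 0.4 to 0.875 m from the base axis. Payload 19.3 kg.
Tool frame: the origin (TCP) lies on the centre line of the jaws, within the pads' length; the fingertips stand 14 mm ahead of it and the grasp point (between the pads) lies 5 mm behind it; x points along the fingers, y is the direction in which the jaws open and shut, and the axes are right-handed (so a half turn about x gives the same grasp; the last joint's range is limited). The gripper opens to 85 mm and grips with 20 to 120 N. Pads are 22 mm wide; open, the fingers measure 114 mm over their backs; the gripper's body (76 mm by 85 mm) begins 54 mm behind the grasp point. The pads swing forward as they close: fully open they stand 13 mm farther back than shut.
Start: joints at [1.276, 0.521, -0.036, 1.599, 0.021, 1.021, -0.113], TCP at [0.139, -0.609, 0.245] pointing down, gripper open.
Joint ranges: [-2.91, 2.91], [-0.3, 2.13], [-1.5, 1.42], [0.17, 2.43], [-1.26, 4.41], [0.16, 1.93], [-2.52, 2.52]. Speed limits (rad/s): [1.89, 1.89, 2.39, 2.39, 3.01, 3.01, 3.01].

### API

Orientations are given as [roll, pitch, yaw] about the fixed x, y, z axes, in that order (R = Rz(yaw) Ry(pitch) Rx(roll)).
In Python, from workcell import monitor, optics, bot gives the robot as it stands.
- The arm moves only by the tool arm_command, never from a script. Its arguments are lists of equal length, an entry for each row: "delta_pos": the shift along the tool's x, y, z as a fraction of full scale, a list of three; "rotation": the turn, a rotation vector about the tool's x, y, z as a fraction of full scale, a list of three. In form: {"delta_pos": [[dx, dy, dz], ...], "rotation": [[wx, wy, wz], ...]}. A call has 1 to 10 rows; each row shifts and turns the pose as measured when the row begins, along the tool's axes as they then stand; what a row does not reach is not made up. Full scale, the value 1, is 30 mm for a shift and 6 degrees for a turn. A row lasts 1/10 s, in which the tool goes at most 50 mm and 8.59 degrees, less where a joint would pass 70% of its speed; a pose out of reach is approached as far as the arm can. A call with a number of a shift or a turn outside -1 to 1 is refused whole. A call with a gripper value outside its range is refused whole. "gripper" is the closure, from -1 (fully open) to 1 (shut), so that 0 is half open, set as the call begins (left out, the last holds). The fingers move at their own pace and stop on an object; "grip_force" is the grip in N (left out, the last holds). Time passes only in rows, so rows that do not move let the fingers close. It gives the time, the measured TCP pose, the force and the opening at its end, in the units of the state.
- monitor.observe(): the state, without advancing time (a new reading comes with each control period).
- optics.grab_frame(name): name is "scene" or "top" or "wrist"; returns the picture (400x640x3 uint8, red, green, blue); there is no depth.
- optics.camera_params(name): a dict with "fx", "fy", "cx", "cy" (pixels), "origin" and "rotation" of the camera in the world. Camera axes: x right, y down, z forward; pixel columns grow to the right and rows downward; lengths in m; the calibration is good to about 2 mm. A picture is of the moment at which its call begins: read the wrist's pose just before it. camera_params takes no time and is no camera call; for the wrist camera it gives the pose at the moment of the call.
- bot.job_done(): hands the job in, once; it reports no verdict.
The state is a dict: "clock": time; "qpos": joint angles; "qd": joint speeds; "joint_efforts": joint torques, N m; "position": TCP position; "tool_rot": TCP orientation; "force": force on the tool from outside, world axes, zero at the start; "moment": the same for the moment, N m; "grip_width": finger opening in m.
Only numpy, scipy, OpenCV 4.12 (cv2) and the standard library are available. Lean on these libraries where they do the work, as an engineer would, in place of code of your own. Each camera call takes 0.05 s, during which the arm holds its last target. There are 200 camera calls.

## Working session

There is one attempt and no reset: what is moved stays moved. The work goes in short steps, Python scripts to look and compute and a tool call to move; the robot and the scene stay as the last step left them, time stands still between calls to the robot, and variables do not carry over. Pictures are saved under pics/ and viewed, about 8 in all and at most 12, crops included, and the job is handed in when it is done.

Besides the shell and the picture viewer there is one more tool, called after "Request:" in YAML: its name, and indented under it one key for each argument. arm_command: Moves the arm, as the interface text tells. Its arguments: {"type":"object","properties":{"delta_pos":{"type":"array","items":{"type":"array","items":{"type":"number"}}},"rotation":{"type":"array","items":{"type":"array","items":{"type":"number"}}},"gripper":{"type":"number"},"grip_force":{"type":"number"}},"required":["delta_pos","rotation"]}

```bash
mkdir -p pics
cat > h.py <<'E'
import numpy as np,cv2
from workcell import monitor,optics,bot
def snap(name,fn=None):
    p=optics.camera_params(name); im=np.asarray(optics.grab_frame(name))
    if fn: cv2.imwrite('pics/'+fn,im[:,:,::-1])
    return im,p
def ray(p,u,v):
    d=np.array([(u-p['cx'])/p['fx'],(v-p['cy'])/p['fy'],1.]); return np.array(p['origin']),np.array(p['rotation'])@d
def onz(p,u,v,z):
    o,d=ray(p,u,v); return o+d*(z-o[2])/d[2]
def proj(p,X):
    c=np.array(p['rotation']).T@(np.array(X)-np.array(p['origin'])); return c[0]/c[2]*p['fx']+p['cx'],c[1]/c[2]*p['fy']+p['cy']
E
python3 - <<'E'
from h import *
print(monitor.observe())
a,p=snap('top','top.png');b,q=snap('scene','scene.png')
print(p,q)
cv2.imwrite('pics/both.png',cv2.resize(np.vstack([a,b])[:,:,::-1],(640,800))[:, :])
E
```

```text
{'clock': 0.0, 'qpos': array([ 1.27579432,  0.52200565, -0.03632609,  1.59998999,  0.0211888 ,
        1.02111953, -0.1127924 ]), 'qd': array([ 1.04435599e-03,  9.83556074e-04,  4.56550469e-05, -4.84767293e-04,
       -7.94139165e-04, -7.09064430e-06, -2.35756665e-04]), 'joint_efforts': array([-3.97144368e-04, -9.27106619e+01,  1.97983995e+00, -3.69934487e+01,
        1.77726836e-02,  8.02399940e-03, -8.13843371e-06]), 'position': array([ 0.13921636, -0.60896853,  0.2447374 ]), 'tool_rot': array([-1.50664497,  1.56965838,  1.85974   ]), 'force': array([-0.21253632, -0.17061512, -0.52207807]), 'moment': array([0.06355687, 0.02047414, 0.0057421 ]), 'grip_width': 0.08559025444189294}
{'fx': 457.19260841470174, 'fy': 457.19260841470174, 'cx': 312.7429224901519, 'cy': 207.14461704437025, 'origin': array([0.41022688, 0.15014776, 1.59103864]), 'rotation': array([-3.01680284e+00,  1.70455443e-03, -1.57823583e+00])} {'fx': 420.3571246421261, 'fy': 420.3571246421261, 'cx': 321.1517723076233, 'cy': 204.79181358295554, 'origin': array([1.36586711, 0.12956855, 1.03835692]), 'rotation': array([-2.41096458, -0.01637196,  1.59411394])}
```

View pics/top.png

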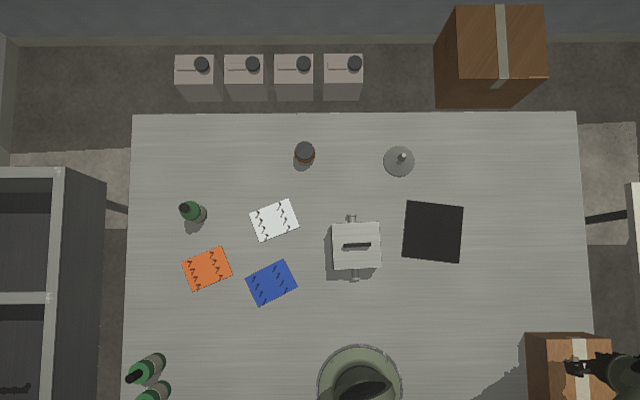

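View pics/scene.png

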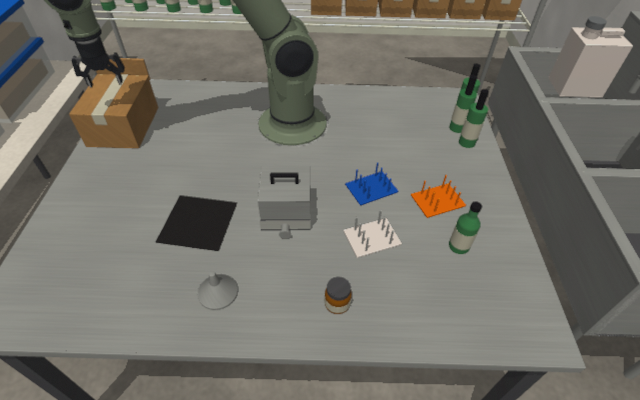

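Top view: the arm is off to the right. The white rack is at (274,220), the cover at (357,246), the mat at (433,232), the jar at (304,155), the funnel at (399,161) and the bottle at (193,211). The blue (271,283) and orange (207,268) racks are look-alikes. The white one matches the description, and I'll confirm it in a crop.

```bash
cat >> h.py <<'E'
from scipy.spatial.transform import Rotation as Rn
_cp=optics.camera_params
def snap(name,fn=None):
    p=dict(_cp(name)); p['rotation']=Rn.from_euler('xyz',p['rotation']).as_matrix() if np.size(p['rotation'])==3 else p['rotation']
    im=np.asarray(optics.grab_frame(name))
    if fn: cv2.imwrite('pics/'+fn,im[:,:,::-1])
    return im,p
def rect(mask,p,z,box,minA=0):
    m=np.zeros(mask.shape,np.uint8);x0,y0,x1,y1=box;m[y0:y1,x0:x1]=mask[y0:y1,x0:x1]
    cs=cv2.findContours(m,cv2.RETR_EXTERNAL,cv2.CHAIN_APPROX_NONE)[0];c=max(cs,key=cv2.contourArea)[:,0].astype(float)
    P=np.array([onz(p,u,v,z)[:2] for u,v in c]);r=cv2.minAreaRect((P*1000).astype(np.float32))
    return np.round(r[0],1),np.round(r[1],1),round(r[2],1)
E
python3 - <<'E'
from h import *
a,p=snap('top','t2.png')
i=a.astype(int);mx=i.max(2);mn=i.min(2)
print('mat',rect((mx<50),p,.004,(395,190,475,275)))
print('rack',rect((mn>195),p,.008,(240,190,310,250)))
print('handle',rect((mx<60),p,.174,(335,235,375,255)))
print('covertop',rect((mn>170),p,.136,(322,215,390,280)))
for n,(x,y) in dict(rack=(274,220),cov=(357,246)).items(): print(n,a[y,x],a[y-10,x-10],a[y+15,x])
cr=[cv2.resize(a[y-35:y+35,x-45:x+45],(540,420),interpolation=cv2.INTER_CUBIC) for x,y in((274,220),(357,246))]
cv2.imwrite('pics/crop1.png',np.hstack([cv2.resize(c,(400,311)) for c in cr])[:,:,::-1])
E
```

```text
mat (array([ 522.6, -263.4]), array([196.6, 196.2]), 82.7)
rack (array([566.3, 288.2]), array([105.4, 146.5]), 21.4)
handle (array([470.2,  16.8]), array([ 9.8, 84. ]), 3.4)
covertop (array([490.7, -58.6]), array([3.2, 0. ]), 178.5)
rack [205 210 207] [204 209 203] [211 217 212]
cov [62 61 59] [164 165 155] [153 154 145]
```

View pics/crop1.png

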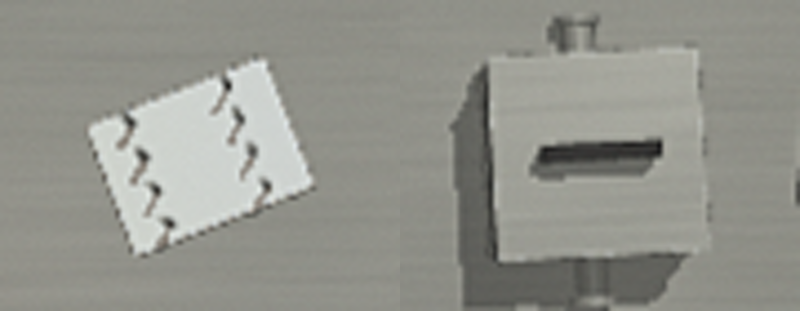

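The crop confirms it: white base, four rows of two posts, with the short side (rack x) about 21° from world x. The handle bar runs along world y at about 3.5°. Both sizes match the given ones (rack 105x146 plus edge loss, handle 84 mm). Next I work out the approach.

```bash
cat >> h.py <<'E'
def go(x,y,z,yaw_deg):
    """tool down, tool y (jaw axis) along world yaw; print errors in tool axes, full-scale units"""
    s=monitor.observe();R=Rn.from_euler('xyz',s['tool_rot']);yd=np.radians(yaw_deg)
    best=None
    for k in(1,-1):
        X=np.array([0,0,-1.]);Y=k*np.array([np.cos(yd),np.sin(yd),0]);T=Rn.from_matrix(np.column_stack([X,Y,np.cross(X,Y)]))
        w=(R.inv()*T).as_rotvec()
        if best is None or np.linalg.norm(w)<np.linalg.norm(best[0]): best=(w,T)
    w,T=best;d=np.array([x,y,z])-s['position']
    print('t',round(s['clock'],2),'pos',s['position'].round(4),'F',np.round(s['force'],1),'w',round(s['grip_width'],4),'q7',round(s['qpos'][6],2))
    print('rot units',(np.degrees(w)/6).round(2),'shift units now',(R.inv().apply(d)/.03).round(2),'after turn',(T.inv().apply(d)/.03).round(2))
E
python3 - <<'E'
from h import *
go(.470,.017,.25,3.5)
print(Rn.from_euler('xyz',monitor.observe()['tool_rot']).as_matrix().round(2))
print(optics.camera_params('wrist'))
E
```

```text
t 0.15 pos [ 0.1392 -0.6091  0.2449] F [ 0.4 -0.2  0. ] w 0.0856 q7 -0.11
rot units [-1.344e+01 -1.000e-02  1.000e-02] shift units now [ -0.16 -17.89 -15.4 ] after turn [ -0.17  12.28 -20.16]
[[-0.    0.22 -0.97]
 [ 0.   -0.97 -0.22]
 [-1.   -0.    0.  ]]
{'fx': 333.01338964051973, 'fy': 333.01338964051973, 'cx': 323.9602468788648, 'cy': 203.96895760317096, 'origin': array([ 0.21451051, -0.59147172,  0.37318495]), 'rotation': array([ 2.83520900e+00,  2.13272937e-04, -1.34608171e+00])}
```

Request:
arm_command:
  delta_pos:
    - [-0.2,0,0]
    - [-0.2,0,0]
    - [-0.2,0,0]
    - [-0.2,0,0]
    - [0,0,0]
    - [0,0,0]
    - [0,0,0]
    - [0,0,0]
    - [0,0,0]
    - [0,0,0]
  rotation:
    - [-1,0,0]
    - [-1,0,0]
    - [-1,0,0]
    - [-1,0,0]
    - [-1,0,0]
    - [-1,0,0]
    - [-1,0,0]
    - [-1,0,0]
    - [-1,0,0]
    - [-1,0,0]
  gripper: 0
  grip_force: 60

```text
clock: 1.15
position: [0.139, -0.6077, 0.2673]
tool_rot: [-2.514, 1.565, 1.94]
force: [-0.1, 0.5, -0.4]
grip_width: 0.0428
```

Request:
arm_command:
  delta_pos:
    - [0,0,0]
    - [0,0,0]
    - [0,0,0]
    - [0,0.5,0]
    - [0,1,-0.5]
    - [0,1,-1]
    - [0,1,-1]
    - [0,1,-1]
    - [0,1,-1]
    - [0,1,-1]
  rotation:
    - [-1,0,0]
    - [-1,0,0]
    - [-1,0,0]
    - [-0.4,0,0]
    - [0,0,0]
    - [0,0,0]
    - [0,0,0]
    - [0,0,0]
    - [0,0,0]
    - [0,0,0]

```text
clock: 2.15
position: [0.3202, -0.4174, 0.2654]
tool_rot: [-2.956, 1.562, 1.86]
force: [0.7, -0.3, 0.3]
grip_width: 0.043
```

Run:
```python
from h import *
go(.470,.017,.25,3.5)
```

```text
t 2.15 pos [ 0.3202 -0.4174  0.2654] F [ 0.7 -0.3  0.3] w 0.043 q7 0.73
rot units [ 0.4  -0.09  0.02] shift units now [  0.63   6.46 -13.88] after turn [  0.51   5.87 -14.15]
```

Request:
arm_command:
  delta_pos:
    - [0,0.6,-1]
    - [0,0.6,-1]
    - [0,0.6,-1]
    - [0,0.6,-1]
    - [0,0.6,-1]
    - [0,0.6,-1]
    - [0,0.6,-1]
    - [0,0.6,-1]
    - [0,0.6,-1]
    - [0,0.5,-1]
  rotation:
    - [0.3,-0.1,0]
    - [0,0,0]
    - [0,0,0]
    - [0,0,0]
    - [0,0,0]
    - [0,0,0]
    - [0,0,0]
    - [0,0,0]
    - [0,0,0]
    - [0,0,0]
  gripper: 0

```text
clock: 3.15
position: [0.4861, -0.0832, 0.2661]
tool_rot: [1.222, 1.569, -0.281]
force: [0.2, -0.9, 0.1]
grip_width: 0.0427
```

Request:
arm_command:
  delta_pos:
    - [0.1,0,-1]
    - [0.1,0,-0.7]
    - [0,0,0]
    - [0,0,0]
    - [0,0,0]
  rotation:
    - [0,0,0]
    - [0,0,0]
    - [0,0,0]
    - [0,0,0]
    - [0,0,0]

```text
clock: 3.65
position: [0.4844, -0.0222, 0.2601]
tool_rot: [2.243, 1.567, 0.745]
force: [0.2, -0.0, 0.8]
grip_width: 0.0427
```

Run:
```python
from h import *
go(.470,.017,.163,3.5)
a,p=snap('wrist','w1.png')
i=a.astype(int)
print('proj handle',proj(p,(.470,.017,.174)))
m=(i.max(2)<60).astype(np.uint8)
n,l,s,c=cv2.connectedComponentsWithStats(m)
for k in range(1,n):
    if s[k,4]>300: print(s[k],c[k].round(1))
```

```text
t 3.65 pos [ 0.4844 -0.0222  0.2601] F [ 0.2 -0.   0.8] w 0.0427 q7 -0.24
rot units [ 0.11 -0.02 -0.03] shift units now [ 3.24 -0.39 -1.33] after turn [ 3.24 -0.4  -1.33]
proj handle (np.float64(305.661375257113), np.float64(159.3790586912574))
[ 299   98   20  125 2150] [307.5 159.4]
[   49   253   550   147 44432] [323.9 347.5]
```

View pics/w1.png

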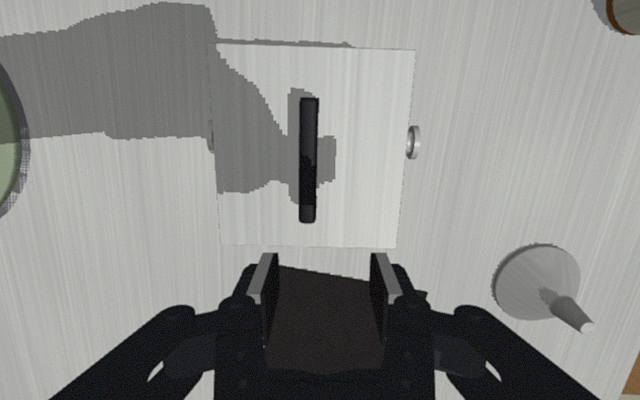

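The wrist view shows the handle at (307,159), against a prediction of (306,159), so the position is good to about 1 mm. I move over it and descend.

Request:
arm_command:
  delta_pos:
    - [0,-0.3,-0.8]
    - [0,-0.07,-0.53]
    - [0.6,0,0]
    - [0.6,0,0]
    - [0.6,0,0]
    - [0,0,0]
    - [0,0,0]
  rotation:
    - [0.1,0,0]
    - [0,0,0]
    - [0,0,0]
    - [0,0,0]
    - [0,0,0]
    - [0,0,0]
    - [0,0,0]

```text
clock: 4.4
position: [0.4717, 0.0125, 0.2057]
tool_rot: [1.78, 1.566, 0.259]
force: [0.3, 0.3, -0.1]
grip_width: 0.0429
```

Run:
```python
from h import *
go(.471,.017,.163,3.0)
```

```text
t 4.4 pos [0.4717 0.0125 0.2057] F [ 0.3  0.3 -0.1] w 0.0429 q7 -0.4
rot units [-0.02 -0.01 -0.05] shift units now [ 1.42 -0.02 -0.15] after turn [ 1.42 -0.02 -0.15]
```

Request:
arm_command:
  delta_pos:
    - [0.5,0,-0.15]
    - [0.5,0,0]
    - [0.4,0,0]
    - [0.1,0,0]
    - [0,0,0]
  rotation:
    - [0,0,0]
    - [0,0,0]
    - [0,0,0]
    - [0,0,0]
    - [0,0,0]

```text
clock: 4.9
position: [0.4742, 0.0154, 0.163]
tool_rot: [1.578, 1.561, 0.053]
force: [1.1, -1.5, 0.3]
grip_width: 0.0427
```

Request:
arm_command:
  delta_pos:
    - [0,0,0]
    - [0,0,0]
    - [0,0,0]
    - [0,0,0]
    - [0,0,0]
  rotation:
    - [0,0,0]
    - [0,0,0]
    - [0,0,0]
    - [0,0,0]
    - [0,0,0]
  gripper: 1
  grip_force: 80

```text
clock: 5.4
position: [0.4742, 0.015, 0.1643]
tool_rot: [1.531, 1.56, 0.005]
force: [-0.1, -0.1, -6.1]
grip_width: 0.0106
```

Run:
```python
from h import *
go(.471,.017,.163,3.0)
```

```text
t 5.4 pos [0.4742 0.015  0.1643] F [-0.1 -0.1 -6.1] w 0.0106 q7 -0.47
rot units [-0.07  0.   -0.1 ] shift units now [ 0.04 -0.1  -0.07] after turn [ 0.04 -0.1  -0.07]
```

Request:
arm_command:
  delta_pos:
    - [-0.3,0,0]
    - [-0.4,0,0]
    - [-0.5,0,0]
    - [-0.5,0,0]
    - [-0.5,0,0]
    - [-0.5,0,0]
    - [-0.5,0,0]
    - [-0.5,0,0]
    - [0,0,0]
    - [0,0,0]
  rotation:
    - [0,0,0]
    - [0,0,0]
    - [0,0,0]
    - [0,0,0]
    - [0,0,0]
    - [0,0,0]
    - [0,0,0]
    - [0,0,0]
    - [0,0,0]
    - [0,0,0]

```text
clock: 6.4
position: [0.4722, 0.016, 0.2871]
tool_rot: [1.565, 1.557, 0.041]
force: [0.0, -0.3, -6.0]
grip_width: 0.0104
```

Run:
```python
from h import *
go(.5226,-.2634,.265,-7)
```

```text
t 6.4 pos [0.4722 0.016  0.2871] F [ 0.  -0.3 -6. ] w 0.0104 q7 -0.32
rot units [ 1.61 -0.01 -0.13] shift units now [0.75 1.23 9.38] after turn [0.74 2.8  9.04]
```

Request:
arm_command:
  delta_pos:
    - [0,0.05,0.4]
    - [0,0.1,0.8]
    - [0,0.13,1]
    - [0,0.13,1]
    - [0,0.13,1]
    - [0,0.13,1]
    - [0,0.13,1]
    - [0,0.13,1]
    - [0,0.13,1]
    - [0,0.1,0.7]
  rotation:
    - [0,0,0]
    - [0,0,0]
    - [0,0,0]
    - [0,0,0]
    - [0,0,0]
    - [0,0,0]
    - [0,0,0]
    - [0,0,0]
    - [0,0,0]
    - [0,0,0]

```text
clock: 7.4
position: [0.5173, -0.2623, 0.2803]
tool_rot: [2.193, 1.566, 0.673]
force: [0.3, 0.9, -6.3]
grip_width: 0.0109
```

Request:
arm_command:
  delta_pos:
    - [0,0,0.4]
    - [0,0,0]
    - [0,0,0]
    - [0,0,0]
  rotation:
    - [0,0,0]
    - [0,0,0]
    - [0,0,0]
    - [0,0,0]

```text
clock: 7.8
position: [0.516, -0.2772, 0.2772]
tool_rot: [-3.022, 1.566, 1.738]
force: [-0.2, 0.5, -5.2]
grip_width: 0.0106
```

Run:
```python
from h import *
go(.5226,-.2634,.124,3)
a,p=snap('top','t3.png');b,q=snap('scene')
c1=cv2.resize(a[180:290,240:480],(800,367)); c2=cv2.resize(b[100:300,130:450],(640,400))
cv2.imwrite('pics/t3c.png',np.vstack([c1[:, :640],c2])[:600,:,::-1])
cv2.imwrite('pics/t3c.png',cv2.resize(np.vstack([cv2.resize(a[150:290,200:480],(560,280)),cv2.resize(b[100:260,130:450],(560,280))]),(560,560))[:,:,::-1])
```

```text
t 7.8 pos [ 0.516  -0.2772  0.2772] F [-0.2  0.5 -5.2] w 0.0106 q7 0.22
rot units [-0.04 -0.05  0.01] shift units now [ 5.11  0.24 -0.42] after turn [ 5.11  0.24 -0.45]
```

View pics/t3c.png

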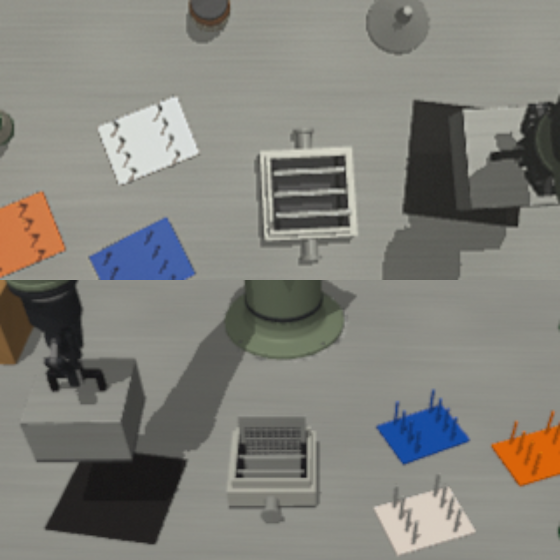

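The cover hangs upright over the mat. The screen is the tall plate in the slot nearest the robot (−x). I lower the cover.

Request:
arm_command:
  delta_pos:
    - [0.3,0.1,-0.2]
    - [0.5,0.1,-0.2]
    - [0.5,0.04,-0.03]
    - [0.5,0,0]
    - [0.5,0,0]
    - [0.5,0,0]
    - [0.5,0,0]
    - [0.4,0,0]
    - [0.2,0,0]
    - [0,0,0]
  rotation:
    - [0,0,0]
    - [0,0,0]
    - [0,0,0]
    - [0,0,0]
    - [0,0,0]
    - [0,0,0]
    - [0,0,0]
    - [0,0,0]
    - [0,0,0]
    - [0,0,0]

```text
clock: 8.9
position: [0.5253, -0.2532, 0.1534]
tool_rot: [2.831, 1.564, 1.319]
force: [0.2, 0.5, -5.4]
grip_width: 0.01
```

Run:
```python
from h import *
go(.5226,-.2634,.123,3)
```

```text
t 8.9 pos [ 0.5253 -0.2532  0.1534] F [ 0.2  0.5 -5.4] w 0.01 q7 0.1
rot units [ 0.05 -0.06 -0.02] shift units now [ 1.01 -0.11  0.34] after turn [ 1.01 -0.11  0.34]
```

Request:
arm_command:
  delta_pos:
    - [0.2,-0.05,0.1]
    - [0.25,0,0.1]
    - [0.2,0,0]
    - [0.15,0,0]
    - [0.1,0,0]
    - [0.08,0,0]
    - [0.05,0,0]
    - [0,0,0]
  rotation:
    - [0,0,0]
    - [0,0,0]
    - [0,0,0]
    - [0,0,0]
    - [0,0,0]
    - [0,0,0]
    - [0,0,0]
    - [0,0,0]

```text
clock: 9.7
position: [0.5252, -0.2601, 0.1232]
tool_rot: [2.287, 1.565, 0.774]
force: [0.4, 0.1, -5.4]
grip_width: 0.0101
```

Run:
```python
from h import *
go(.5226,-.2634,.123,3)
```

```text
t 9.7 pos [ 0.5252 -0.2601  0.1232] F [ 0.4  0.1 -5.4] w 0.0101 q7 0.09
rot units [ 0.05 -0.04 -0.04] shift units now [ 0.01 -0.09  0.11] after turn [ 0.01 -0.09  0.11]
```

Not touching yet; I continue down slowly until the force changes.

Request:
arm_command:
  delta_pos:
    - [0.05,0,0]
    - [0.05,0,0]
    - [0.03,0,0]
  rotation:
    - [0,0,0]
    - [0,0,0]
    - [0,0,0]

```text
clock: 10.0
position: [0.5251, -0.2602, 0.1228]
tool_rot: [1.92, 1.566, 0.406]
force: [-6.6, 2.2, 8.0]
grip_width: 0.0107
```

Contact. I release and back off straight up.

Request:
arm_command:
  delta_pos:
    - [0,0,0]
    - [0,0,0]
    - [0,0,0]
    - [0,0,0]
    - [0,0,0]
  rotation:
    - [0,0,0]
    - [0,0,0]
    - [0,0,0]
    - [0,0,0]
    - [0,0,0]
  gripper: 0

```text
clock: 10.5
position: [0.5264, -0.2603, 0.1235]
tool_rot: [1.669, 1.563, 0.155]
force: [0.2, -0.7, 0.0]
grip_width: 0.0429
```

Request:
arm_command:
  delta_pos:
    - [-0.3,0,0]
    - [-0.5,0,0]
    - [-0.8,0,0]
    - [-1,0,0]
    - [-1,0,0]
    - [-0.5,0,0]
  rotation:
    - [0,0,0]
    - [0,0,0]
    - [0,0,0]
    - [0,0,0]
    - [0,0,0]
    - [0,0,0]

```text
clock: 11.1
position: [0.5248, -0.2596, 0.2544]
tool_rot: [1.924, 1.564, 0.412]
force: [0.1, 0.4, -0.1]
grip_width: 0.0424
```

Run:
```python
from h import *
go(.434,-.03,.26,3)
```

```text
t 11.1 pos [ 0.5248 -0.2596  0.2544] F [ 0.1  0.4 -0.1] w 0.0424 q7 0.18
rot units [ 0.06 -0.02 -0.06] shift units now [-0.18 -2.57 -7.82] after turn [-0.19 -2.62 -7.8 ]
```

Request:
arm_command:
  delta_pos:
    - [-0.1,-0.3,-1]
    - [-0.1,-0.3,-1]
    - [0,-0.4,-1]
    - [0,-0.4,-1]
    - [0,-0.4,-1]
    - [0,-0.4,-1]
    - [0,-0.3,-1]
    - [0,-0.1,-0.4]
    - [0,0,0]
    - [0,0,0]
  rotation:
    - [0,0,0]
    - [0,0,0]
    - [0,0,0]
    - [0,0,0]
    - [0,0,0]
    - [0,0,0]
    - [0,0,0]
    - [0,0,0]
    - [0,0,0]
    - [0,0,0]

```text
clock: 12.1
position: [0.4323, -0.0354, 0.2738]
tool_rot: [1.27, 1.548, -0.242]
force: [0.8, -0.7, 0.4]
grip_width: 0.0427
```

Run:
```python
from h import *
go(.434,.015,.126,3)
a,p=snap('wrist','w2.png')
for P in [(.434,.015,.126),(.437,-.045,.126),(.431,.075,.126)]: print(np.round(proj(p,P),1))
t,pt=snap('top')
i=t.astype(int)
import sys
c=cv2.resize(t[180:300,300:500],(400,240))
cv2.imwrite('pics/w2.png',np.vstack([a,np.pad(cv2.resize(t[190:280,310:480],(378,200)),((0,0),(0,262),(0,0)))])[:,:,::-1])
```

```text
t 12.1 pos [ 0.4323 -0.0354  0.2738] F [ 0.8 -0.7  0.4] w 0.0427 q7 -0.18
rot units [ 0.06  0.06 -0.2 ] shift units now [ 4.92  0.05 -1.71] after turn [ 4.93  0.14 -1.68]
[325.6 132.5]
[325.  202.8]
[326.4  51.8]
```

View pics/w2.png

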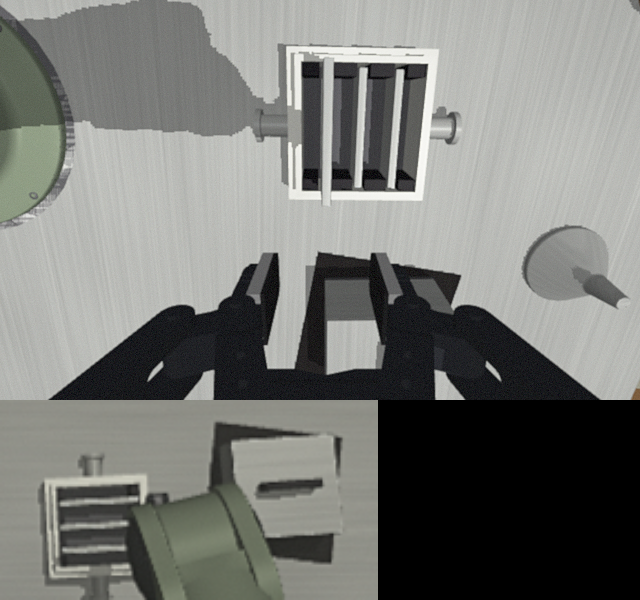

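The tall screen's top edge runs from (327,57) to (326,205) in the −x slot, within 1–2 px of the prediction. The cover sits on the mat. I move over the screen, level the tool and descend.

Request:
arm_command:
  delta_pos:
    - [0,0.05,-0.8]
    - [0,0,-0.7]
    - [0.4,0,-0.2]
    - [0.6,0,0]
    - [0.6,0,0]
    - [0.6,0,0]
    - [0.4,0,0]
    - [0,0,0]
  rotation:
    - [0.05,0.05,-0.2]
    - [0,0,0]
    - [0,0,0]
    - [0,0,0]
    - [0,0,0]
    - [0,0,0]
    - [0,0,0]
    - [0,0,0]

```text
clock: 13.0
position: [0.4342, 0.0105, 0.1921]
tool_rot: [-1.676, 1.569, 3.077]
force: [-0.4, -0.7, 0.4]
grip_width: 0.0426
```

Run:
```python
from h import *
go(.435,.0145,.106,3)
```

```text
t 13.0 pos [0.4342 0.0105 0.1921] F [-0.4 -0.7  0.4] w 0.0426 q7 -0.43
rot units [-0.12 -0.    0.02] shift units now [ 2.87  0.04 -0.13] after turn [ 2.87  0.03 -0.13]
```

Request:
arm_command:
  delta_pos:
    - [0.5,0.03,-0.13]
    - [0.6,0,0]
    - [0.6,0,0]
    - [0.5,0,0]
    - [0.3,0,0]
    - [0.1,0,0]
    - [0,0,0]
  rotation:
    - [-0.1,0,0]
    - [0,0,0]
    - [0,0,0]
    - [0,0,0]
    - [0,0,0]
    - [0,0,0]
    - [0,0,0]

```text
clock: 13.7
position: [0.4387, 0.0123, 0.1148]
tool_rot: [1.265, 1.568, -0.26]
force: [0.2, -0.2, 0.6]
grip_width: 0.043
```

Run:
```python
from h import *
go(.435,.0145,.106,3)
```

```text
t 13.7 pos [0.4387 0.0123 0.1148] F [ 0.2 -0.2  0.6] w 0.043 q7 -0.57
rot units [-0.06  0.01 -0.03] shift units now [ 0.29 -0.12 -0.08] after turn [ 0.29 -0.12 -0.08]
```

Request:
arm_command:
  delta_pos:
    - [0.2,-0.12,-0.08]
    - [0.05,0,0]
    - [0,0,0]
  rotation:
    - [0,0,0]
    - [0,0,0]
    - [0,0,0]

```text
clock: 14.0
position: [0.4356, 0.0146, 0.1081]
tool_rot: [1.339, 1.565, -0.186]
force: [0.3, -0.0, 0.0]
grip_width: 0.0429
```

Request:
arm_command:
  delta_pos:
    - [0,0,0]
    - [0,0,0]
    - [0,0,0]
    - [0,0,0]
    - [0,0,0]
    - [0,0,0]
  rotation:
    - [0,0,0]
    - [0,0,0]
    - [0,0,0]
    - [0,0,0]
    - [0,0,0]
    - [0,0,0]
  gripper: 1
  grip_force: 80

```text
clock: 14.6
position: [0.4357, 0.0144, 0.1087]
tool_rot: [1.293, 1.565, -0.233]
force: [0.3, 0.6, -1.4]
grip_width: 0.0068
```

Request:
arm_command:
  delta_pos:
    - [-0.2,0,0]
    - [-0.3,0,0]
    - [-0.3,0,0]
    - [-0.3,0,0]
    - [-0.3,0,0]
    - [-0.3,0,0]
    - [-0.3,0,0]
    - [0,0,0]
  rotation:
    - [0,0,0]
    - [0,0,0]
    - [0,0,0]
    - [0,0,0]
    - [0,0,0]
    - [0,0,0]
    - [0,0,0]
    - [0,0,0]

```text
clock: 15.4
position: [0.4354, 0.0145, 0.175]
tool_rot: [1.327, 1.564, -0.199]
force: [0.5, -0.7, -3.0]
grip_width: 0.0065
```

Run:
```python
from h import *
go(.435,.0145,.25,3)
```

```text
t 15.4 pos [0.4354 0.0145 0.175 ] F [ 0.5 -0.7 -3. ] w 0.0065 q7 -0.47
rot units [-0.07  0.02 -0.06] shift units now [-2.5  0.   0. ] after turn [-2.5  -0.02  0.  ]
```

Request:
arm_command:
  delta_pos:
    - [-0.4,0,0]
    - [-0.6,0,0]
    - [-0.6,0,0]
    - [-0.5,0,0]
    - [-0.3,0,0]
    - [0,0,0]
  rotation:
    - [0,0,0]
    - [-0.5,0,0]
    - [-0.8,0,0]
    - [-0.8,0,0]
    - [-0.8,0,0]
    - [0,0,0]

```text
clock: 16.0
position: [0.434, 0.0152, 0.2521]
tool_rot: [0.961, 1.566, -0.248]
force: [-0.5, -0.1, -3.1]
grip_width: 0.0068
```

Run:
```python
from h import *
a,p=snap('top')
print(onz(p,274.2,220.2,.008), 'mat',)
i=a.astype(int);print('rack',rect((i.min(2)>195),p,.008,(240,190,310,250)))
go(.5663,.2882,.25,21)
```

```text
[0.56408919 0.28574646 0.008     ] mat
rack (array([566.4, 288.2]), array([105.4, 146.6]), 21.5)
t 16.05 pos [0.4338 0.0151 0.2515] F [-0.3  0.6 -2.6] w 0.007 q7 -0.06
rot units [-0.08  0.03 -0.03] shift units now [ 0.06  7.33 -6.98] after turn [ 0.05  7.39 -6.92]
```

Request:
arm_command:
  delta_pos:
    - [0,0.4,-0.4]
    - [0,0.8,-0.8]
    - [0,1,-0.9]
    - [0,1,-0.9]
    - [0,1,-0.9]
    - [0,1,-0.9]
    - [0,0.8,-0.8]
    - [0,0.5,-0.5]
    - [0,0.2,-0.2]
    - [0,0,0]
  rotation:
    - [0,0,0]
    - [0,0,0]
    - [0,0,0]
    - [0,0,0]
    - [0,0,0]
    - [0,0,0]
    - [0,0,0]
    - [0,0,0]
    - [0,0,0]
    - [0,0,0]

```text
clock: 17.05
position: [0.5598, 0.2684, 0.242]
tool_rot: [-1.144, 1.56, -2.389]
force: [-0.8, -0.3, -2.2]
grip_width: 0.0066
```

Run:
```python
from h import *
go(.5655,.2875,.25,21)
```

```text
t 17.05 pos [0.5598 0.2684 0.242 ] F [-0.8 -0.3 -2.2] w 0.0066 q7 -0.56
rot units [-0.39  0.04  0.1 ] shift units now [-0.27  0.38 -0.54] after turn [-0.27  0.41 -0.53]
```

Request:
arm_command:
  delta_pos:
    - [0,0.25,-0.3]
    - [0,0.15,-0.2]
    - [0,0,0]
    - [0,0,0]
  rotation:
    - [-0.4,0,0.1]
    - [0,0,0]
    - [0,0,0]
    - [0,0,0]

```text
clock: 17.45
position: [0.5661, 0.2848, 0.2414]
tool_rot: [-0.02, 1.565, -1.223]
force: [-0.1, -0.2, -1.9]
grip_width: 0.0065
```

Run:
```python
from h import *
go(.5655,.2875,.2,21.3)
a,p=snap('wrist');b,q=snap('scene')
cv2.imwrite('pics/w3.png',np.vstack([a[:300],cv2.resize(b[130:270,300:510],(640,427))[:300]])[:,:,::-1])
```

```text
t 17.45 pos [0.5661 0.2848 0.2414] F [-0.1 -0.2 -1.9] w 0.0065 q7 -0.54
rot units [-0.04  0.06  0.  ] shift units now [ 1.38  0.01 -0.1 ] after turn [ 1.38  0.01 -0.09]
```

View pics/w3.png

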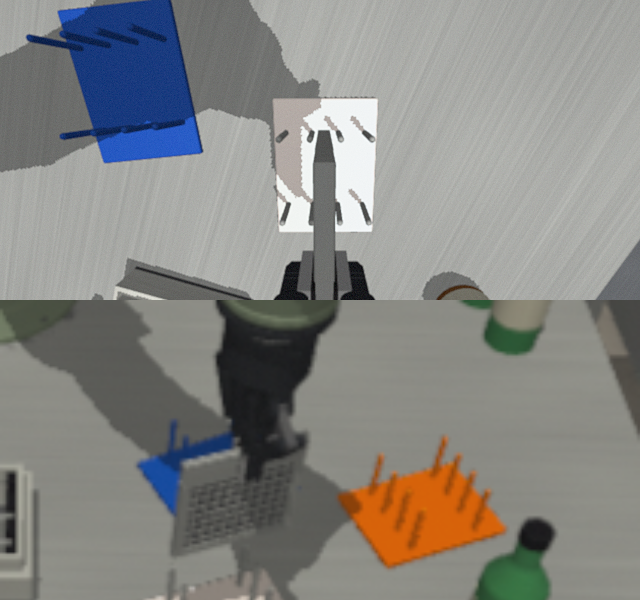

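The held screen hangs edge-on over the white rack. Its lower edge end is at (324,133), and the plate spans columns 273–377 (centre 325), so it lines up with the middle gap. I lower it.

Request:
arm_command:
  delta_pos:
    - [0.3,0.01,-0.1]
    - [0.4,0,0]
    - [0.4,0,0]
    - [0.4,0,0]
    - [0.2,0,0]
    - [0,0,0]
  rotation:
    - [0,0.05,0]
    - [0,0,0]
    - [0,0,0]
    - [0,0,0]
    - [0,0,0]
    - [0,0,0]

```text
clock: 18.15
position: [0.5649, 0.2864, 0.1847]
tool_rot: [-0.985, 1.569, -2.19]
force: [0.4, -0.2, -2.4]
grip_width: 0.0066
```

Run:
```python
from h import *
go(.5655,.2875,.111,21.3)
```

```text
t 18.15 pos [0.5649 0.2864 0.1847] F [ 0.4 -0.2 -2.4] w 0.0066 q7 -0.58
rot units [-0.05  0.01  0.02] shift units now [ 2.46  0.04 -0.03] after turn [ 2.46  0.03 -0.03]
```

Request:
arm_command:
  delta_pos:
    - [0.3,0,0]
    - [0.3,0,0]
    - [0.3,0,0]
    - [0.3,0,0]
    - [0.3,0,0]
    - [0.3,0,0]
    - [0.2,0,0]
    - [0.1,0,0]
    - [0,0,0]
  rotation:
    - [0,0,0]
    - [0,0,0]
    - [0,0,0]
    - [0,0,0]
    - [0,0,0]
    - [0,0,0]
    - [0,0,0]
    - [0,0,0]
    - [0,0,0]

```text
clock: 19.05
position: [0.5649, 0.2865, 0.1161]
tool_rot: [-1.014, 1.569, -2.218]
force: [0.1, -0.3, -2.3]
grip_width: 0.0064
```

Run:
```python
from h import *
go(.5655,.2875,.111,21.3)
```

```text
t 19.05 pos [0.5649 0.2865 0.1161] F [ 0.1 -0.3 -2.3] w 0.0064 q7 -0.63
rot units [-0.05  0.01  0.02] shift units now [ 0.17  0.03 -0.02] after turn [ 0.17  0.03 -0.02]
```

Request:
arm_command:
  delta_pos:
    - [0.1,0,0]
    - [0.07,0,0]
    - [0.05,0,0]
    - [0,0,0]
  rotation:
    - [0,0,0]
    - [0,0,0]
    - [0,0,0]
    - [0,0,0]

```text
clock: 19.45
position: [0.566, 0.2871, 0.1111]
tool_rot: [1.076, 1.569, -0.129]
force: [0.1, -0.5, -3.6]
grip_width: 0.0068
```

Request:
arm_command:
  delta_pos:
    - [0.05,0,0]
    - [0.05,0,0]
    - [0.05,0,0]
  rotation:
    - [0,0,0]
    - [0,0,0]
    - [0,0,0]

```text
clock: 19.75
position: [0.5672, 0.2878, 0.1107]
tool_rot: [1.241, 1.565, 0.035]
force: [-8.1, -5.5, 25.5]
grip_width: 0.0069
```

Seated on the base. I release.

Request:
arm_command:
  delta_pos:
    - [0,0,0]
    - [0,0,0]
    - [0,0,0]
    - [0,0,0]
    - [0,0,0]
    - [0,0,0]
    - [0,0,0]
    - [0,0,0]
  rotation:
    - [0,0,0]
    - [0,0,0]
    - [0,0,0]
    - [0,0,0]
    - [0,0,0]
    - [0,0,0]
    - [0,0,0]
    - [0,0,0]
  gripper: -0.6

```text
clock: 20.55
position: [0.5677, 0.2881, 0.1112]
tool_rot: [1.346, 1.564, 0.141]
force: [0.2, -0.2, -0.4]
grip_width: 0.0677
```

Request:
arm_command:
  delta_pos:
    - [-0.2,0,0]
    - [-0.4,0,0]
    - [-0.6,0,0]
    - [-0.8,0,0]
    - [-1,0,0]
    - [-1,0,0]
    - [-0.5,0,0.5]
    - [0,0,1]
    - [0,0,1]
    - [0,0,1]
  rotation:
    - [0,0,0]
    - [0,0,0]
    - [0,0,0]
    - [0,0,0]
    - [0,0,0]
    - [0,0,0]
    - [0,0,0]
    - [0,0,0]
    - [0,0,0]
    - [0,0,0]

```text
clock: 21.55
position: [0.6031, 0.1932, 0.2618]
tool_rot: [1.673, 1.558, 0.477]
force: [0.6, 0.4, 0.2]
grip_width: 0.0685
```

Request:
arm_command:
  delta_pos:
    - [0,0,1]
    - [0,0,0.5]
    - [0,0,0]
    - [0,0,0]
    - [0,0,0]
  rotation:
    - [0,0,0]
    - [0,0,0]
    - [0,0,0]
    - [0,0,0]
    - [0,0,0]

```text
clock: 22.05
position: [0.6207, 0.148, 0.2656]
tool_rot: [1.615, 1.555, 0.416]
force: [-0.6, 0.1, -0.1]
grip_width: 0.0683
```

Run:
```python
from h import *
go(.5655,.2875,.111,21.3)
a,p=snap('top');b,q=snap('scene')
cv2.imwrite('pics/fin.png',np.vstack([cv2.resize(a[140:280,180:480],(640,299)),cv2.resize(b[120:310,150:500],(640,347))[:300]])[:,:,::-1])
i=a.astype(int)
print('handle@mat',rect((i.max(2)<60)&(np.hypot(np.arange(640)-432,(np.arange(400)-228)[:,None])<25),p,.133,(410,205,455,255)))
print('pred handle px',proj(p,(.5226,-.2634,.133)),'screen top mid px pred',proj(p,(.5655,.2875,.128)))
```

```text
t 22.05 pos [0.6207 0.148  0.2656] F [-0.6  0.1 -0.1] w 0.0683 q7 -0.29
rot units [ 0.   -0.01 -0.15] shift units now [ 5.16 -0.11 -5.  ] after turn [ 5.15 -0.02 -5.  ]
handle@mat (array([ 523.5, -254.8]), array([10.7, 90.1]), 2.4)
pred handle px (np.float64(442.7233740025834), np.float64(228.06992127967385)) screen top mid px pred (np.float64(270.47327480941294), np.float64(216.18235363385025))
```

View pics/fin.png

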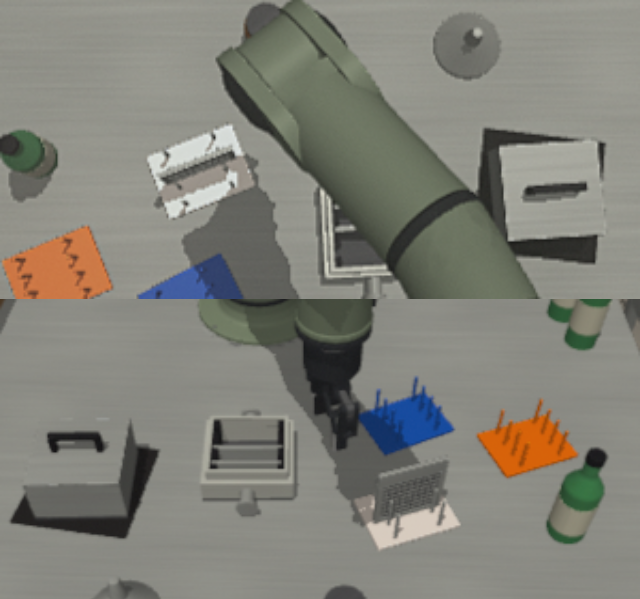

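The cover stands on the mat, the screen stands in the white rack's middle gap, both baffles are in the housing, and the arm is clear. I hand the job in.

```bash
python3 -c "
from workcell import bot
print(bot.job_done())"
```

```text
the job is handed in; nothing more can be done
None
```

The cover is on the mat, the screen is in the rack, and the job is handed in at about 22 s of the 64 s allowed. The hand-in gives no verdict, so whether it passed is not confirmed.

- **Cover:** I lifted it off by its handle, lowered it until it touched the mat and let go. It stands right way up. My last check put its handle at about (0.524, −0.255), which is 9 mm from the mat centre and well inside 45 mm. The arm's own reading at release, (0.526, −0.260), gives about 5 mm. The camera figure is the weaker one, because dark mat at the edge got into the mask.
- **Screen:** I drew it from the slot nearest the robot and lowered it into the middle gap of the white rack until the force showed it was seated, about 25 N at the wrist. It still stood nearly upright after I let go. I judged its final lean and position from the pictures and the arm's reading at release, within about 2 mm of the rack's centre, and did not measure them separately. My two estimates of the rack's centre differed by about 3 mm, and I used a point between them.
- **Everything else:** Both baffles are still in the housing, and the funnel and bottle look undisturbed. The arm partly hid the jar and the housing from above in the last top view, but the arm stayed high above the jar throughout. The gripper is empty, raised and touching nothing (force about 0).

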